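# Press the tilt plate's corner to its scale mark and release

### The arm

A 7-joint arm with a two-finger parallel gripper is mounted at the origin on the work surface. World frame = base frame: x ahead of the robot, y to its left, z up, the work surface at z = 0. Lengths are in mm, angles in rad, forces in N, time in s.
With the tool pointing down it reaches from about 425 to 950 mm from the base axis. Payload 4.7 kg.
Tool frame: the origin (TCP) lies at the very end of the fingers, on their centre line; the grasp point (between the pads) lies r.grip_depth behind it (r.grip_depth is the distance from the TCP to the grasp point, in mm); z points along the fingers, y is the direction in which the jaws open and shut (so a half turn about z gives the same grasp; the last joint's range is limited). The gripper opens to 85 mm and grips with 20 to 120 N. Pads are 22 mm wide; open, the fingers measure 114 mm over their backs; the gripper's body (76 mm by 85 mm) begins 54 mm behind the grasp point. The pads swing forward as they close: fully open they stand 13 mm farther back than shut.
Start: joints at [-1.15, 0.469, -0.049, 1.532, 0.024, 1.141, -0.082], TCP at [293.444, 607.897, 231.335] pointing down, gripper open.
Joint ranges: [-2.59, 2.59], [-0.33, 1.99], [-1.39, 1.29], [0.1, 2.45], [-1.04, 4.18], [0.21, 1.99], [-2.66, 2.66]. Speed limits (rad/s): [2.57, 2.57, 3.14, 3.14, 3.14, 3.14, 3.14].

### API

Orientations are given as [roll, pitch, yaw] about the fixed x, y, z axes, in that order (R = Rz(yaw) Ry(pitch) Rx(roll)).
In Python, from cell import status, optics, job, nets, r gives the robot as it stands.
- The arm moves only by the tool move_arm, never from a script. Its argument "rows" is a list of rows, each an object with "travel": the shift along the world's x, y, z in mm, a list of three; "yaw": the turn about the world's z in degrees. A call has 1 to 10 rows; each row shifts and turns the commanded pose from where the row before left it; what a row does not reach is not made up. A row lasts 1/12 s, in which the tool goes at most 41.7 mm and 7.16 degrees, less where a joint would pass 70% of its speed; a pose out of reach is approached as far as the arm can. A call is refused whole if a number of a shift passes 41.7 or a number of a turn 7.16, either way. A call with a gripper value outside its range is refused whole. "fingers" is the opening in per cent of the stroke, from 0 (shut) to 100 (fully open), set as the call begins (left out, the last holds). The fingers move at their own pace and stop on an object; "grip_force" is the grip in N (left out, the last holds). Time passes only in rows, so rows that do not move let the fingers close. It gives the time, the measured TCP pose, the force and the opening at its end, in the units of the state.
- status.get_state(): the state, without advancing time (a new reading comes with each control period).
- optics.snapshot(name): name is "side" or "top" or "wrist"; returns the picture (384x512x3 uint8, red, green, blue); there is no depth.
- optics.camera_model(name): a dict with "K" (3x3 intrinsics, pixels), "world_to_cam" (4x4, takes a point from world to camera coordinates). Camera axes: x right, y up, looking along -z (the intrinsics and any distortion apply to the point x, -y, -z); pixel columns grow to the right and rows downward; lengths in mm; the calibration is good to about 2 mm. A picture is of the moment at which its call begins: read the wrist's pose just before it. camera_model takes no time and is no camera call; for the wrist camera it gives the pose at the moment of the call.
- job.sign_off(): hands the job in, once; it reports no verdict.
Trained networks look in the newest picture that a camera, given by its name, has taken for a name from the list of things; names that differ only in an ending like _2 or _b are one class to them, and where a whole thing is asked for, a point or a joint stands for the part that bears it (a point fixed in the world has none). Each returns a list of dicts, best first, with "conf" (0 to 1); they miss things now and then, are a little off and sometimes report something else, mostly with a low value. They report only what shows in the picture. A call takes as long as a camera call.
- nets.spot_in(camera, target): "xyz" ([x, y, z] in mm, in the coordinates of the camera as it stood for that picture, good to about 4 mm: the middle of the surface that is visible of it).
- nets.outline_of(camera, target): "region" (384x512 bool, what is visible of it).
The state is a dict: "time_s": time; "joint_pos": joint angles; "joint_velocities": joint speeds; "joint_efforts": joint torques, N m; "position": TCP position; "tool_rot": TCP orientation; "wrist_force": force on the tool from outside, world axes, zero at the start; "moment": the same for the moment, N m; "gripper_width": finger opening in mm.
Only numpy, scipy, OpenCV 4.12 (cv2) and the standard library are available. Lean on these libraries where they do the work, as an engineer would, in place of code of your own. Each camera call takes 0.05 s, during which the arm holds its last target.

### The job

On the welding bench stands a square plate on springs with a steel flange lying on it. With the fingertips, press down the round rubber pad on its corner until the pointer stands level with the nose of the brass rider on the scale, without pushing it well past, keep it there for a full second, then let go so that the plate springs back level. Only press the pad: do not touch the pointer or the rider, do not pull the corner up, and leave the flange and the things beside the mount where they are.

Things in the scene. Friction and masses are not known exactly. Their poses are not given: they have to be found in the camera images.
- pad_top (a point): Centre of the top face of the round rubber press pad: 26 diameter, 12 high, on the one corner of the square tilt plate that also carries the pointer. At rest the face is level, 98 mm above the table; the pad's centre is 85 mm from the tilt axis, so it sinks about 0.085 m per rad of tilt. The spring pushes back at the pad with about 0.7 N per mm of pad travel (5 to 10 N at the mark).
- pointer_tip (a point): Tip of the pointer: a steel bar (8 wide, 4 thick) that sticks out about 55 mm beyond the pad corner of the plate and ends in a dark blade, 4 tall, bent 22 mm sideways in front of the scale. At rest it is 80 mm above the table, level with the top graduation of the scale. It is part of the plate and sinks about 1.9 times as far as the pad (0.16 m per rad of tilt).
- mark_tip (a point): Tip of the scale mark: a small wedge-nosed brass rider (14 mm tall, narrowing to its nose) clamped on the face of the upright aluminium scale plate (60 wide, 108 high, graduated every 10 mm from 80 mm above the table downwards). Its nose points sideways at the path of the pointer tip, about 5 mm from it. It sits about 14 to 27 mm below the resting pointer, differently each time. It can be knocked along the scale, so it must not be touched.
- plate_center (a point): Centre of the top face of the steel tilt plate (150 x 150 x 12), 86 mm above the table at rest. Its x axis runs along the plate's diagonal from the centre to the pad corner, level at rest; y is the horizontal tilt axis, along the other diagonal, 6 mm below this point; z is up. The grey base of the mount (150 x 150 x 16, same yaw) is bolted to the table.
- tilt_plate (a joint): Tilt of the plate in rad about its diagonal axis: 0 at rest (within 0.01), growing as the pad corner goes down; springs return it to 0. Mechanical stops at -0.1 and 0.3.
- marker (a joint): How far the scale mark stands below the level of the resting pointer, in m.
- flange_center (a point): Centre (half-way up) of a loose steel ring flange, 60 outside, 28 bore, 20 high, lying on the middle of the tilt plate. It stays there and rides with the plate.
- nipple_center (a point): loose short pipe, open, standing upright on the table beside the mount, 42 diameter, 50 high; bystander, leave alone. Point: its centre, half-way up.
- square_center (a point): loose red welding square (70 long, 16 thick, 70 high), standing on the table beside the mount; bystander, leave alone. Point: 35 above the table inside it.

How it is judged (in metres and radians):
On the way, in this order (a step that is already met when the one before it is completed fails the run):
1. fingers on the pad hold the pointer level with the mark (contact force between the fingers and tilt_plate_c1 above 1 N and z of pointer_tip in the frame of mark_tip between -0.004 and 0.004 m), for 0.8 s.
2. the pad is released and the plate is level again (contact force between the fingers and tilt_plate_c1 below 0.1 N and value of joint tilt_plate between -0.02 and 0.02 rad), for 0.3 s.
At the end, for the whole second after the job is handed in: The pointer was held within 4 mm of the mark's height for 0.8 s by fingers on the pad and never went more than 10 mm past it; the pad is released, the plate is back level (within 0.02 rad) and at rest; the flange, pipe and square are within 15 mm and the mark within 4 mm of where they started (value of joint tilt_plate between -0.02 and 0.02 rad and velocity of joint tilt_plate between -0.05 and 0.05 rad/s and distance of each of flange_center, nipple_center, square_center from where it was at the start of the episode below 0.015 m and distance of mark_tip from where it was at the start of the episode below 0.004 m); the robot touches nothing.
It fails at once if the pointer is pushed more than 10 mm past the mark (z of pointer_tip in the frame of mark_tip below -0.01 m).
It fails at once if the pad corner is pulled up (value of joint tilt_plate below -0.05 rad).
It fails at once if the pointer is touched or the scale mark is moved (contact force between the fingers and tilt_plate_c2 above 1 N or contact force between the fingers and tilt_plate_c3 above 1 N or distance of mark_tip from where it was at the start of the episode above 0.004 m).
It fails at once if the flange is lifted, carried or slid (distance of flange_center from where it was at the start of the episode above 0.02 m).
It fails at once if a bystander beside the mount is disturbed (distance of any of nipple_center, square_center from where it was at the start of the episode above 0.02 m).
It also fails if it takes over 38 s, if anything falls off the work surface, if the arm or the gripper's body presses on something with over 40 N, if the wrist force passes 120 N, or if a joint passes its speed limit or range.

## Working session

There is one attempt and no reset: what is moved stays moved. The work goes in short steps, Python scripts to look and compute and a tool call to move; the robot and the scene stay as the last step left them, time stands still between calls to the robot, and variables do not carry over. Pictures are saved under pics/ and viewed, and the job is handed in when it is done.

Besides the shell and the picture viewer there is one more tool, called after ">>>" as a command line: name --argument value ..., lists and objects as JSON in quotes. move_arm: Moves the arm, as the interface text tells. Its arguments: {"type":"object","properties":{"rows":{"type":"array","items":{"type":"object","properties":{"travel":{"type":"array","items":{"type":"number"}},"yaw":{"type":"number"}}}},"fingers":{"type":"number"},"grip_force":{"type":"number"}},"required":["rows"]}

```bash
mkdir -p pics; ls; cat > h.py <<'E'
import numpy as np, cv2
from cell import status, optics, job, nets, r
def save(n,im): cv2.imwrite(f'pics/{n}.png',cv2.cvtColor(im,cv2.COLOR_RGB2BGR))
def c2w(cam,p):
    T=np.array(optics.camera_model(cam)['world_to_cam']); return (np.linalg.inv(T)@np.append(p,1))[:3]
def proj(cam,p,m=None):
    m=m or optics.camera_model(cam); q=(np.array(m['world_to_cam'])@np.append(p,1))[:3]; q=q*[1,-1,-1]; u=np.array(m['K'])@q; return u[:2]/u[2]
E
python3 - <<'E'
from h import *
s=status.get_state(); print(s['time_s'],s['position'],s['tool_rot'],s['gripper_width'],r.grip_depth)
for c in ['top','side']:
    im=optics.snapshot(c); save(c+'0',im)
    for t in ['pad_top','pointer_tip','mark_tip','plate_center','flange_center','nipple_center','square_center']:
        for d in nets.spot_in(c,t)[:2]: print(c,t,round(d['conf'],2),np.round(c2w(c,d['xyz']),1))
print(status.get_state()['time_s'])
E
```

```text
pics
0.0 [293.23930013 607.33295531 230.24548462] [-3.13962550e+00  6.62140686e-05  2.69174939e+00] 85.49329739708013 18.700000000000003
top pad_top 0.61 [466.    2.6  85.3]
top pointer_tip 0.88 [467.1   2.6  86. ]
top pointer_tip 0.7 [559.6 136.5  35.2]
top mark_tip 0.41 [466.4   2.8  86.5]
top plate_center 0.87 [462.    2.7  85.5]
top flange_center 0.58 [464.2  12.9 105.8]
top nipple_center 0.73 [ 436.2 -130.4   39.5]
top square_center 0.63 [561.  136.9  38. ]
side pad_top 0.8 [470.3 -14.3  88.8]
side pointer_tip 0.95 [470.1 -16.3  89.8]
side plate_center 0.92 [465.4 -18.5  85.1]
side flange_center 0.6 [465.6   9.3 105.3]
side nipple_center 0.94 [ 437.8 -130.3   35.1]
side square_center 0.65 [551.  138.3  26.2]
0.8
```

View pics/top0.png

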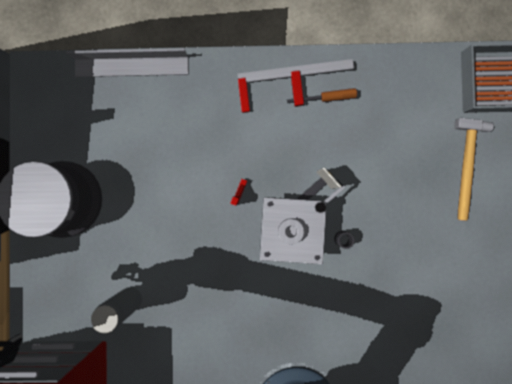

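View pics/side0.png

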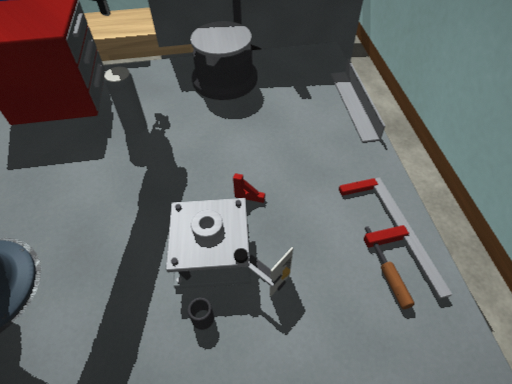

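The top view shows the pad at about (321,207), with the pointer running up-right to the scale at about (335,183). The side view has the pad at about (241,256) and the scale at about (285,268). I'll enlarge both pictures and back-project the pixels.

```bash
cat >> h.py <<'E'
def back(cam,uv,z,m=None):
    m=m or optics.camera_model(cam); T=np.linalg.inv(np.array(m['world_to_cam']))
    d=np.linalg.inv(np.array(m['K']))@[uv[0],uv[1],1]; d=T[:3,:3]@(d*[1,-1,-1]); o=T[:3,3]
    return o+d*(z-o[2])/d[2]
def crop(src,dst,x0,y0,w,h,k):
    im=cv2.imread(f'pics/{src}.png')[y0:y0+h,x0:x0+w]; cv2.imwrite(f'pics/{dst}.png',cv2.resize(im,None,fx=k,fy=k,interpolation=cv2.INTER_CUBIC))
E
python3 - <<'E'
from h import *
crop('top0','top0c',250,155,120,120,5); crop('side0','side0c',160,190,150,110,5)
for c,u in [('top',(321,207)),('side',(241,256))]: print(c,back(c,u,98))
for c in ['top','side']:
    m=optics.camera_model(c); print(np.linalg.inv(np.array(m['world_to_cam']))[:3,3], m['K'][0][0])
E
```

```text
top [519.0318937  -59.04312334  98.        ]
side [519.25435147 -60.73944659  98.        ]
[540.7554197   87.1462019  994.96761232] 378.6181801799971
[ 504.57978494 -384.09648432  697.76275634] 376.6799947862049
```

View pics/top0c.png

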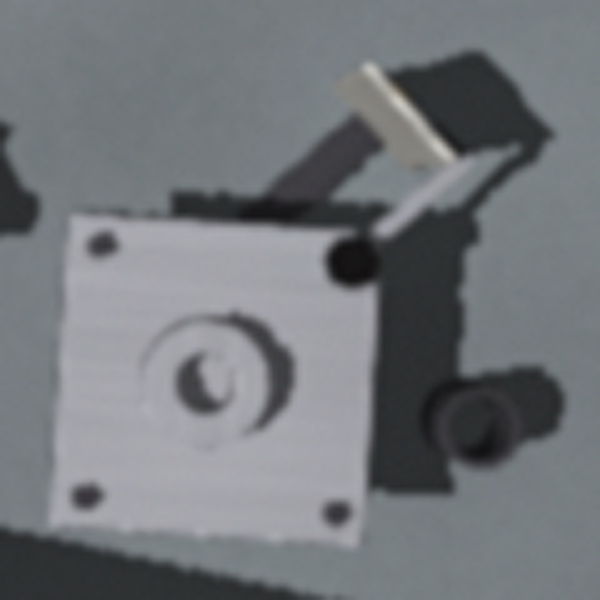

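View pics/side0c.png

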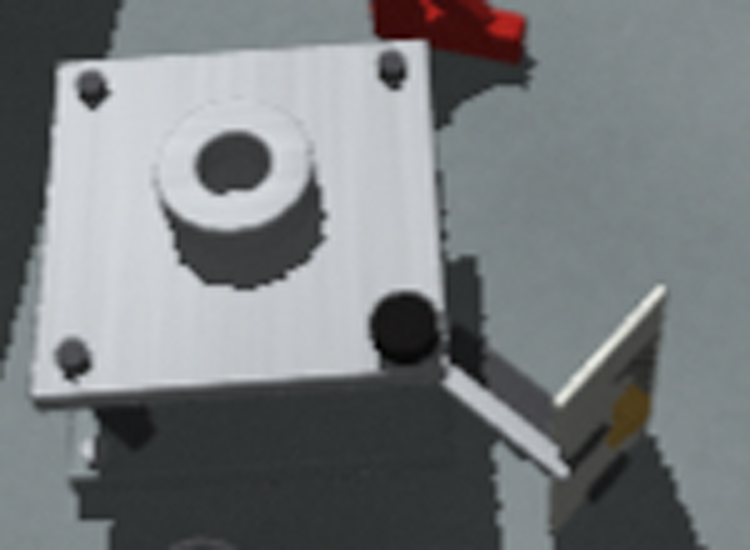

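```bash
python3 - <<'E'
from h import *
s=status.get_state(); m=optics.camera_model('wrist'); T=np.linalg.inv(np.array(m['world_to_cam']))
from scipy.spatial.transform import Rotation as R
Rt=R.from_euler('xyz',s['tool_rot']).as_matrix()
print('cam in tool',Rt.T@(T[:3,3]-s['position'])); print('cam axes in tool (x right,y up, view)',Rt.T@T[:3,0],Rt.T@T[:3,1],-Rt.T@T[:3,2]); print(m['K'])
print('tool y',Rt[:,1],'x',Rt[:,0])
P=back('top',(320.4,207.4),98)
cs=[back('top',(250+a/5,155+b/5),86) for a,b in [(72,212),(382,230),(360,545),(50,525)]]
C=np.mean(cs,0); print(P,C,P-C,[np.round(c[:2]) for c in cs])
C2=[back('side',(160+a/5,190+b/5),86) for a,b in [(58,63),(428,40),(443,370),(35,397)]];print(np.round(C2),np.mean(C2,0),back('side',(240.8,255.4),98))
im=optics.snapshot('wrist'); save('wrist0',im)
E
```

```text
cam in tool [  72.11601177    0.85151414 -143.04205993]
cam axes in tool (x right,y up, view) [2.38544444e-04 9.99999695e-01 7.43141478e-04] [ 9.57583575e-01 -4.42566563e-04  2.88155342e-01] [-2.88155583e-01 -6.42882218e-04  9.57583389e-01]
[[323.31217885   0.         259.79065062]
 [  0.         323.31217885 191.39370474]
 [  0.           0.           1.        ]]
tool y [4.34778669e-01 9.00537338e-01 1.11688287e-04] x [-9.00537344e-01  4.34778669e-01  2.90987032e-05]
[518.11074306 -57.61053831  98.        ] [463.55401454   6.5640798   86.        ] [ 54.55672852 -64.17461811  12.        ] [array([544.,  74.]), array([533., -74.]), array([383., -61.]), array([394.,  87.])]
[[396.  87.  86.]
 [545.  75.  86.]
 [531. -72.  86.]
 [386. -60.  86.]] [464.57643551   7.43494835  86.        ] [519.0521965  -59.49846198  98.        ]
```

View pics/wrist0.png

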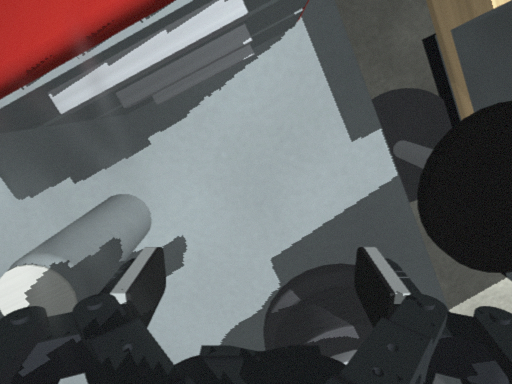

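```bash
cat >> h.py <<'E'
from scipy.spatial.transform import Rotation as R
C0=np.array([464,7,0.]); d0=np.array([.645,-.764,0]); l0=np.array([.764,.645,0]); Z=np.array([0,0,1.])
def wcam(tcp,yawdeg):  # predicted wrist camera model, tool down
    Rt=R.from_euler('xyz',[np.pi,0,np.radians(yawdeg)]).as_matrix()
    cx=[0,1,0]; cy=[.9576,0,.2882]; cz=[.2882,0,-.9576]
    Rc=Rt@np.array([cx,cy,cz]).T; o=np.array(tcp)+Rt@[72.1,.85,-143]
    T=np.eye(4); T[:3,:3]=Rc.T; T[:3,3]=-Rc.T@o
    return dict(K=[[323.3,0,259.8],[0,323.3,191.4],[0,0,1]],world_to_cam=T)
E
python3 - <<'E'
from h import *
s=status.get_state()
m=wcam(s['position'],np.degrees(s['tool_rot'][2])); print(np.abs(m['world_to_cam']-np.array(optics.camera_model('wrist')['world_to_cam'])).max())
F=C0+155*d0+25*l0
print('top scale ctr',back('top',(332.4,177.4),108),F)
for yaw in [-20,0,10,20,40,60]:
  for D in [90,120,150]:
    for L in [-40,0,40]:
      for z in [80,110]:
        x=np.array([np.cos(np.radians(yaw)),np.sin(np.radians(yaw)),0])
        cam=F+D*d0+L*l0; tcp=cam-72*x; tcp[2]=z
        m=wcam(tcp,yaw); uv=[proj('wrist',F+h*Z+w*l0,m) for h,w in [(105,-25),(105,25),(50,-25),(50,25)]]
        uv=np.array(uv)
        if uv[:,0].min()>5 and uv[:,0].max()<507 and uv[:,1].max()<300 : print(yaw,D,L,z,np.round(tcp),uv.round().astype(int).tolist())
E
```

```text
0.4117405165250716
top scale ctr [588.00101499 -85.42132538 108.        ] [583.075 -95.295   0.   ]
-20 90 -40 110 [ 543. -165.  110.] [[143, 241], [47, 194], [172, 205], [101, 169]]
-20 90 0 110 [ 573. -139.  110.] [[214, 276], [124, 232], [225, 233], [158, 198]]
-20 120 -40 110 [ 562. -188.  110.] [[120, 287], [27, 243], [153, 241], [84, 207]]
0 90 -40 110 [ 539. -190.  110.] [[95, 196], [10, 114], [136, 170], [77, 109]]
0 90 0 80 [ 569. -164.   80.] [[132, 287], [37, 200], [168, 233], [103, 169]]
0 90 0 110 [ 569. -164.  110.] [[154, 253], [79, 180], [180, 214], [125, 158]]
0 120 0 110 [ 588. -187.  110.] [[114, 286], [38, 218], [149, 241], [93, 187]]
10 90 0 80 [ 570. -177.   80.] [[98, 265], [14, 161], [144, 216], [89, 141]]
10 90 0 110 [ 570. -177.  110.] [[127, 234], [61, 148], [160, 200], [113, 134]]
10 90 40 110 [ 601. -151.  110.] [[173, 295], [115, 218], [193, 247], [151, 187]]
10 120 0 110 [ 590. -199.  110.] [[80, 262], [12, 180], [123, 221], [76, 158]]
20 90 0 110 [ 573. -189.  110.] [[102, 211], [49, 112], [142, 182], [105, 107]]
20 90 40 110 [ 604. -163.  110.] [[139, 279], [92, 193], [168, 235], [135, 168]]
20 120 40 110 [ 623. -186.  110.] [[88, 296], [38, 213], [128, 249], [93, 183]]
40 90 -40 110 [ 555. -236.  110.] [[46, 58], [21, -83], [105, 68], [92, -30]]
40 90 0 110 [ 586. -210.  110.] [[63, 152], [41, 32], [114, 137], [103, 50]]
40 90 40 80 [ 617. -185.   80.] [[38, 261], [10, 138], [101, 214], [87, 125]]
40 90 40 110 [ 617. -185.  110.] [[77, 232], [59, 130], [122, 198], [112, 120]]
60 90 -40 110 [ 575. -252.  110.] [[58, -23], [82, -174], [117, 11], [138, -90]]
60 90 0 110 [ 605. -226.  110.] [[42, 77], [62, -50], [102, 82], [121, -8]]
60 90 40 110 [ 636. -201.  110.] [[29, 163], [46, 54], [89, 145], [105, 65]]
```

>>> move_arm --fingers 0 --rows '[{"travel":[15,-36,0],"yaw":-6.1},{"travel":[15,-36,0],"yaw":-6.1},{"travel":[15,-36,0],"yaw":-6.1},{"travel":[15,-36,0],"yaw":-6.1},{"travel":[15,-36,0],"yaw":-6.1},{"travel":[15,-36,0],"yaw":-6.1},{"travel":[15,-36,0],"yaw":-6.1},{"travel":[15,-36,0],"yaw":-6.1},{"travel":[15,-36,0],"yaw":-6.1},{"travel":[15,-36,0],"yaw":-6.1}]'

```text
time_s: 1.68
position: [443.9, 246.1, 231.7]
tool_rot: [3.141, -0.001, 1.622]
wrist_force: [1.4, 0.2, 0.5]
gripper_width: -0.1
```

>>> move_arm --rows '[{"travel":[15,-36,0],"yaw":-6.1},{"travel":[15,-36,0],"yaw":-6.1},{"travel":[15,-36,0],"yaw":-6.1},{"travel":[15,-36,0],"yaw":-6.1},{"travel":[15,-36,0],"yaw":-6.1},{"travel":[15,-36,0],"yaw":-6.1},{"travel":[15,-36,0],"yaw":-6.1},{"travel":[15,-36,0],"yaw":-6.1},{"travel":[15,-36,0],"yaw":-6.1},{"travel":[15,-36,0],"yaw":-6.1}]'

```text
time_s: 2.52
position: [594.0, -113.7, 231.7]
tool_rot: [3.141, -0.001, 0.558]
wrist_force: [1.2, -0.2, 1.1]
gripper_width: -0.1
```

>>> move_arm --rows '[{"travel":[15,-36,0],"yaw":-6.1},{"travel":[15,-36,0],"yaw":-6.1},{"travel":[0,0,0],"yaw":0},{"travel":[0,0,0],"yaw":0}]'

```text
time_s: 2.85
position: [623.2, -187.0, 231.0]
tool_rot: [3.14, 0.001, 0.346]
wrist_force: [0.6, 0.1, -0.8]
gripper_width: 0.0
```

>>> move_arm --rows '[{"travel":[0,0,-40]},{"travel":[0,0,-40]},{"travel":[0,0,-40]},{"travel":[0,0,0]},{"travel":[0,0,0]}]'

```text
schema error: expected keys travel, yaw
```

```bash
python3 - <<'E'
from h import *
import json
m=optics.camera_model('wrist'); im=optics.snapshot('wrist'); save('w1',im)
json.dump({k:np.array(v).tolist() for k,v in m.items()},open('w1.json','w'))
for t in ['pad_top','pointer_tip','mark_tip']:
    for d in nets.spot_in('wrist',t)[:2]: print(t,round(d['conf'],2),np.round(c2w('wrist',d['xyz']),1),proj('wrist',c2w('wrist',d['xyz'])))
s=status.get_state();print(s['time_s'],s['position'])
E
```

```text
pad_top 0.94 [498.2 -22.6  87.7] [ 60.07662871 241.55395676]
pointer_tip 0.85 [492.6 -28.   85.8] [ 66.3525367  247.43177034]
mark_tip 0.72 [602.3 -80.7  66.9] [153.36835499 158.82391836]
mark_tip 0.58 [492.1 -25.   87. ] [ 62.76112578 247.43992709]
3.05 [ 623.4781322  -181.96780081  231.23610926]
```

View pics/w1.png

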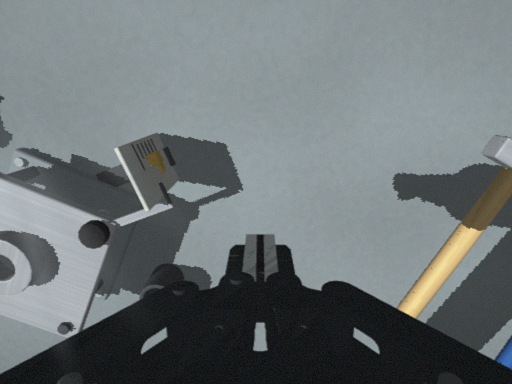

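The move was refused because the yaw was missing. The picture from high up shows the pad at (94,234), the pointer blade at about (164,193), and the brass rider at (156,158) on the scale face. I'll go lower for an oblique view.

>>> move_arm --rows '[{"travel":[0,0,-40],"yaw":0},{"travel":[0,0,-40],"yaw":0},{"travel":[0,0,-40],"yaw":0},{"travel":[0,0,0],"yaw":0},{"travel":[0,0,0],"yaw":0}]'

```text
time_s: 3.47
position: [622.5, -182.1, 110.2]
tool_rot: [-3.139, 0.003, 0.352]
wrist_force: [1.9, 0.1, 1.4]
gripper_width: 0.4
```

```bash
python3 - <<'E'
from h import *
import json
m=optics.camera_model('wrist'); im=optics.snapshot('wrist'); save('w2',im)
json.dump({k:np.array(v).tolist() for k,v in m.items()},open('w2.json','w'))
for t in ['mark_tip','pad_top']:
    for d in nets.spot_in('wrist',t)[:2]: print(t,round(d['conf'],2),np.round(c2w('wrist',d['xyz']),1),proj('wrist',c2w('wrist',d['xyz'])))
s=status.get_state();print(s['time_s'],s['position'])
crop('w2','w2c',0,130,240,180,3.3)
E
```

```text
mark_tip 0.92 [603.1 -90.2  63.8] [106.33277745 199.353138  ]
3.6167 [ 625.42551267 -184.60163313  114.60215569]
```

View pics/w2c.png

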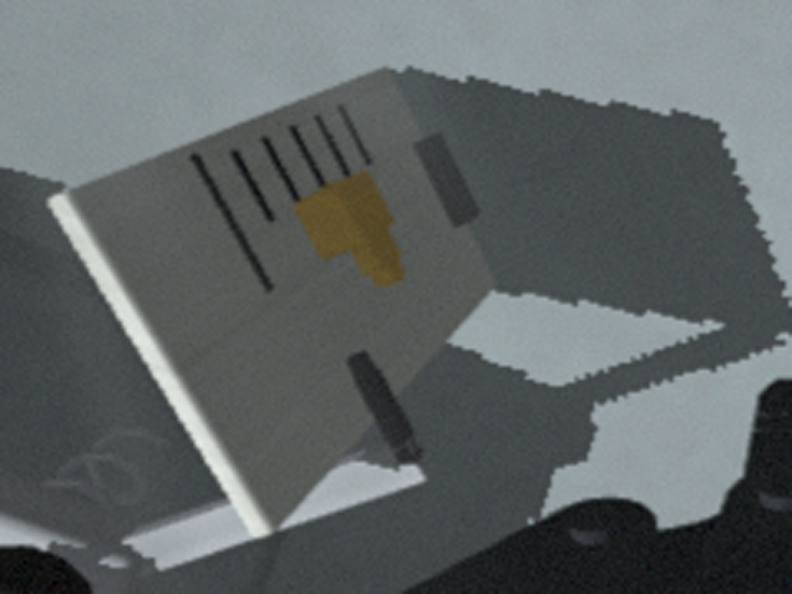

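```bash
python3 - <<'E'
from h import *
crop('w2','w2d',50,140,90,90,8.5)
E
```

```text
(no output)
```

View pics/w2d.png

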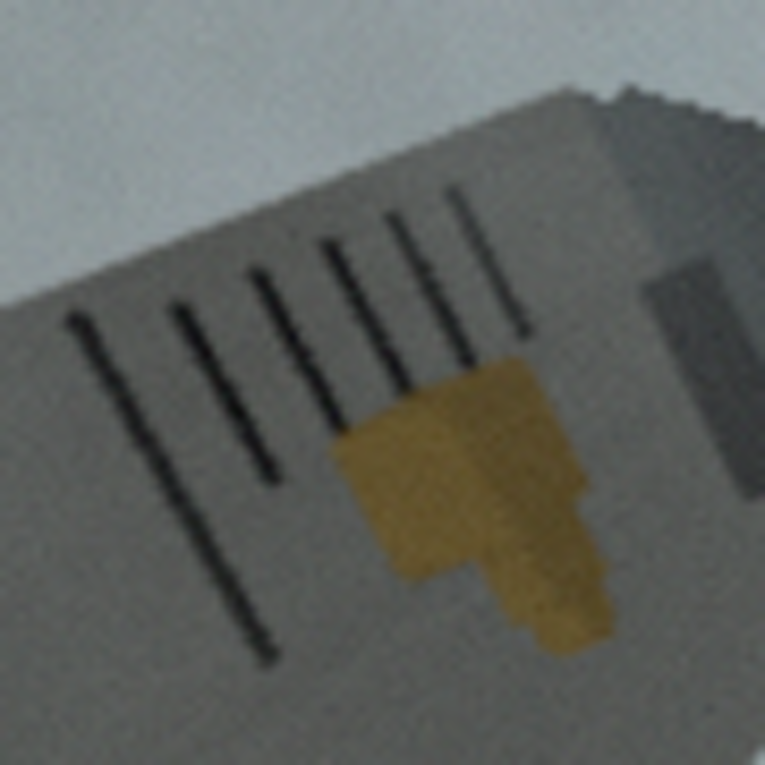

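```bash
cat > fit.py <<'E'
from h import *
import json
from scipy.optimize import least_squares
m=json.load(open('w2.json'))
c=lambda p:np.array([(p[0]+.5)/3.3-.5,130+(p[1]+.5)/3.3-.5]); d=lambda p:np.array([50+(p[0]+.5)/8.5-.5,140+(p[1]+.5)/8.5-.5])
obs=[]  # (u spec, z, px, w)
for u,z,p in [(30,108,(72,190)),(-30,108,(275,530)),(30,0,(388,68)),(-30,0,(490,289))]: obs.append((u,z,c(p)))
for z,p in zip([80,70,60,50,40,30],[(72,312),(178,305),(258,268),(328,238),(390,212),(452,187)]): obs.append(('a' if z<80 else 'c',z,d(p)))
for z,p in [(70,(278,485)),(30,(528,338))]: obs.append(('b',z,d(p)))
obs.append(('e',80,d((270,660))))
# unknown: face point x,y, yaw, u0 ; camera small correction: rotvec(3), trans z (height)
T0=np.array(m['world_to_cam'])
def P(q,u,z,out=0):
    x,y,yaw=q[0],q[1],q[2]; n=np.array([np.cos(yaw),np.sin(yaw),0]); w=np.array([-n[1],n[0],0])
    X=np.array([x,y,0])+u*w+out*n+z*Z
    m2=dict(K=m['K'],world_to_cam=T0.copy()); 
    M=np.eye(4);M[:3,:3]=R.from_rotvec(q[3:6]).as_matrix(); M[:3,3]=q[6:9]
    m2['world_to_cam']=M@T0
    return proj('wrist',X,m2)
def res(q):
    U={'a':q[9],'b':q[10],'c':q[11],'e':q[12]}; r_=[]
    for u,z,p in obs: r_+=list(P(q,U.get(u,u),z)-p)
    return np.array(r_+list(q[3:6]/.01)+list(q[6:9]/2.))
q0=np.r_[590,-90,np.radians(-50),np.zeros(6),20,0,20,-15]
s=least_squares(res,q0); q=s.x
if __name__=='__main__':
    print('fit',np.round(q,3),np.degrees(q[2])); print(np.round(s.fun[:-6].reshape(-1,2),1).tolist())
    def inv(p,out): return least_squares(lambda v:P(q,v[0],v[1],out)-p,[0,60]).x
    for n,p in [('topback L',(335,448)),('topback R',(410,582))]: print(n,inv(d(p),0))
    for out in [4,6,8,10]:
        print(out,[(n,np.round(inv(d(p),out),1).tolist()) for n,p in [('A',(435,388)),('Bbotleft',(520,357)),('Crt',(588,485)),('mid',(480,560)),('noseL',(540,650)),('noseR',(612,635)),('noseRu',(600,560))]])
        print('  blade',[np.round(inv(c(p),out),1).tolist() for p in [(348,358),(368,352),(400,462),(420,455)]])
E
python3 fit.py
```

```text
fit [ 5.91952e+02 -8.48250e+01 -8.83000e-01 -4.00000e-03  3.00000e-03
  1.00000e-03 -3.00000e-03  6.32000e-01 -2.10100e+00  2.61580e+01
  1.21630e+01  2.83550e+01  2.21000e+00] -50.5882587834091
[[0.3, -0.2], [-0.5, 0.8], [0.4, -0.7], [1.4, -0.8], [0.6, -0.3], [0.1, -0.2], [-0.3, 0.3], [-0.3, 0.3], [-0.1, 0.1], [-0.5, 0.1], [-0.3, -0.0], [-0.5, 0.4], [-0.2, 0.1]]
topback L [12.3310698  61.54566611]
topback R [ 1.04186892 61.00317659]
4 [('A', [13.2, 52.7]), ('Bbotleft', [11.9, 39.2]), ('Crt', [0.2, 38.6]), ('mid', [0.4, 58.0]), ('noseL', [-8.0, 56.3]), ('noseR', [-10.9, 45.9]), ('noseRu', [-5.4, 42.3])]
  blade [[-15.5, 75.3], [-17.3, 68.9], [-37.7, 76.2], [-40.3, 69.5]]
6 [('A', [13.5, 56.2]), ('Bbotleft', [12.3, 42.9]), ('Crt', [0.7, 42.3]), ('mid', [0.9, 61.4]), ('noseL', [-7.3, 59.8]), ('noseR', [-10.2, 49.5]), ('noseRu', [-4.8, 45.9])]
  blade [[-14.6, 78.4], [-16.5, 72.1], [-36.5, 79.3], [-39.0, 72.7]]
8 [('A', [13.8, 59.7]), ('Bbotleft', [12.7, 46.6]), ('Crt', [1.3, 46.1]), ('mid', [1.5, 64.8]), ('noseL', [-6.6, 63.2]), ('noseR', [-9.4, 53.1]), ('noseRu', [-4.1, 49.6])]
  blade [[-13.8, 81.5], [-15.6, 75.3], [-35.3, 82.4], [-37.8, 75.9]]
10 [('A', [14.2, 63.2]), ('Bbotleft', [13.0, 50.4]), ('Crt', [1.8, 49.8]), ('mid', [2.1, 68.2]), ('noseL', [-5.9, 66.6]), ('noseR', [-8.7, 56.7]), ('noseRu', [-3.5, 53.3])]
  blade [[-13.0, 84.6], [-14.8, 78.5], [-34.1, 85.5], [-36.5, 79.1]]
```

```bash
python3 - <<'E'
from h import *
s=status.get_state(); print(np.round(s['joint_pos'],3),s['position'],s['wrist_force'])
tip=np.array([587,-101,0])
for yaw in [-90,-80,-70,-60,-50]:
    m=wcam([519,-59,86],yaw); print(yaw,[proj('wrist',tip+z*Z,m).round(1) for z in (80,60,54.5,50)],proj('wrist',[592,-85,108],m).round())
E
```

```text
[-0.202  0.608  0.616  1.734 -0.425  0.93  -0.633] [ 625.42551267 -184.60163313  114.60215569] [-0.1776575  -0.51509334  0.11386048]
-90 [array([112.7, 161.2]), array([129.3, 153.7]), array([133.2, 151.9]), array([136.2, 150.5])] [ 75. 215.]
-80 [array([127.7, 137.2]), array([142.8, 132.3]), array([146.4, 131.1]), array([149.2, 130.2])] [ 84. 185.]
-70 [array([147.8, 115.9]), array([160.8, 113.3]), array([163.9, 112.7]), array([166.2, 112.3])] [100. 157.]
-60 [array([172.3,  98.2]), array([182.6,  97.7]), array([185.1,  97.6]), array([186.9,  97.5])] [122. 131.]
-50 [array([200.6,  85.1]), array([207.6,  86.2]), array([209.3,  86.4]), array([210.6,  86.6])] [149. 109.]
```

Fitting the scale face against its graduations puts the rider's nose at z ≈ 54.5 mm, about 25.5 mm below the pointer. That means a pad travel of roughly 12–14 mm. I'll go above the pad with the wrist camera placed so it still sees the blade.

>>> move_arm --rows '[{"travel":[0,0,40],"yaw":-6.6},{"travel":[0,0,40],"yaw":-6.6},{"travel":[0,0,20],"yaw":-6.6},{"travel":[-8.5,10.2,0],"yaw":-6.6},{"travel":[-8.5,10.2,0],"yaw":-6.6},{"travel":[-8.5,10.2,0],"yaw":-6.6},{"travel":[-8.5,10.2,0],"yaw":-6.6},{"travel":[-8.5,10.2,0],"yaw":-6.6},{"travel":[-8.5,10.2,0],"yaw":-6.6},{"travel":[-8.5,10.2,0],"yaw":-6.6}]'

```text
time_s: 4.45
position: [564.7, -112.6, 214.1]
tool_rot: [-3.137, -0.003, -0.808]
wrist_force: [-0.6, -0.6, 0.3]
gripper_width: 0.1
```

```bash
python3 - <<'E'
from h import *
import json
s=status.get_state(); print(s['time_s'],np.round(s['joint_pos'],3),s['position'],s['tool_rot'],s['wrist_force'])
for f,p in [('w1',(94,234))]:
    print(back('wrist',p,98,json.load(open(f+'.json'))))
E
```

```text
4.45 [-0.624  0.477  1.032  1.839 -0.465  1.086 -1.797] [ 564.69585461 -112.55475555  214.11943846] [-3.13727818e+00 -2.66007955e-03 -8.07766858e-01] [-0.57367512 -0.59068725  0.26724316]
[524.50724803 -59.74647524  98.        ]
```

>>> move_arm --rows '[{"travel":[-8.5,10.2,0],"yaw":-4},{"travel":[-8.5,10.2,0],"yaw":-4},{"travel":[-8.5,10.2,-15],"yaw":-4},{"travel":[-8.5,10.2,-15],"yaw":-4},{"travel":[-8.5,10.2,-15],"yaw":-4},{"travel":[0,0,-15],"yaw":0},{"travel":[0,0,0],"yaw":0},{"travel":[0,0,0],"yaw":0}]'

```text
time_s: 5.12
position: [522.4, -61.8, 153.0]
tool_rot: [-3.139, -0.0, -1.151]
wrist_force: [-0.2, -0.9, 0.1]
gripper_width: 0.1
```

```bash
cat > look.py <<'E'
import sys; from h import *
import json
n=sys.argv[1]
m=optics.camera_model('wrist'); im=optics.snapshot('wrist'); save('w'+n,im); json.dump({k:np.array(v).tolist() for k,v in m.items()},open('w'+n+'.json','w'))
im=optics.snapshot('side'); save('s'+n,im)
s=status.get_state(); print(s['time_s'],np.round(s['joint_pos'],3),np.round(s['position'],1),np.round(s['tool_rot'],3),np.round(s['wrist_force'],2))
E
python3 look.py 3; python3 -c "
from h import *
crop('s3','s3c',190,200,120,100,6)"
```

```text
5.2167 [-0.776  0.515  1.102  2.012 -0.569  0.958 -2.104] [523.  -62.4 153.4] [-3.138e+00 -1.000e-03 -1.152e+00] [-0.24 -0.51  0.19]
```

View pics/w3.png

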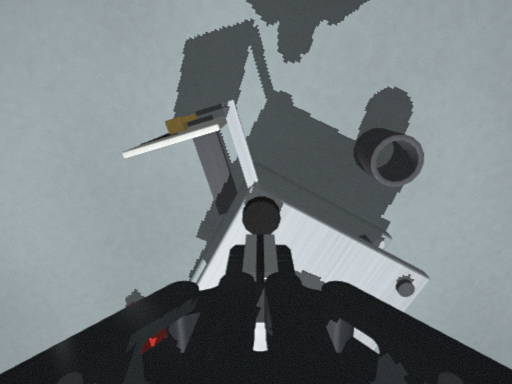

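View pics/s3c.png

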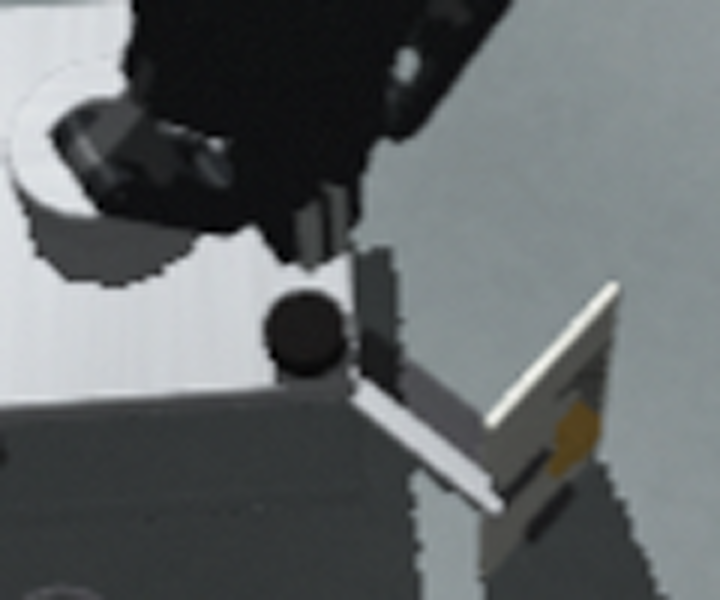

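The wrist view shows the pad at (262,216), just above the shut fingertips. Blade and rider are at upper left, with the bar's far end at about (232,105). I'll check the horizontal alignment.

```bash
python3 - <<'E'
from h import *
import json
m=json.load(open('w3.json')); p=back('wrist',(261.5,215.5),98,m); print('pad',p)
for z in (153,98,86): print(z,proj('wrist',[522,-62,z],m))
print(proj('wrist',[587,-101,80],m),proj('wrist',[587,-101,54.5],m))
crop('w3','w3c',110,80,160,160,5)
E
```

```text
pad [521.90529008 -59.71742231  98.        ]
153 [263.57027355 251.75250282]
98 [262.80023229 212.45323389]
86 [262.68071395 206.35358247]
[196.10771809 113.05426287] [202.80574108 111.11930087]
```

View pics/w3c.png

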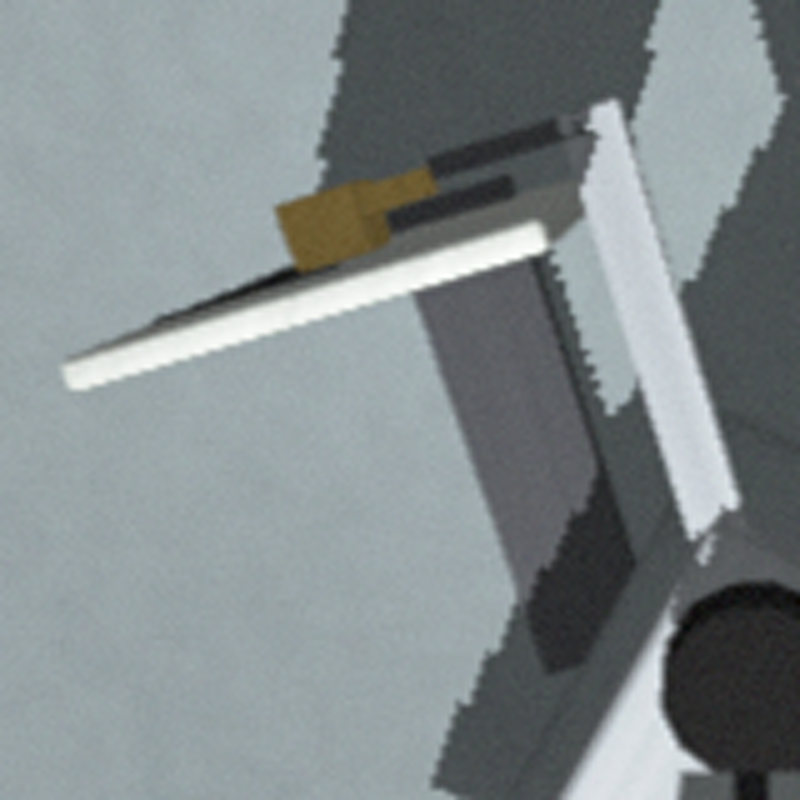

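>>> move_arm --rows '[{"travel":[0,0,-20],"yaw":0},{"travel":[0,0,-18],"yaw":0},{"travel":[0,0,-9],"yaw":0},{"travel":[0,0,0],"yaw":0},{"travel":[0,0,0],"yaw":0}]'

```text
time_s: 5.63
position: [522.0, -62.3, 105.1]
tool_rot: [-3.141, -0.001, -1.152]
wrist_force: [-0.0, 0.2, -0.6]
gripper_width: -0.0
```

```bash
python3 look.py 4; python3 -c "
from h import *
crop('s4','s4c',190,200,120,100,6)"
```

```text
5.7333 [-0.712  0.576  1.022  2.05  -0.649  0.876 -2.042] [522.4 -62.2 105.5] [-3.140e+00 -1.000e-03 -1.152e+00] [ 0.32 -0.57  0.56]
```

View pics/s4c.png

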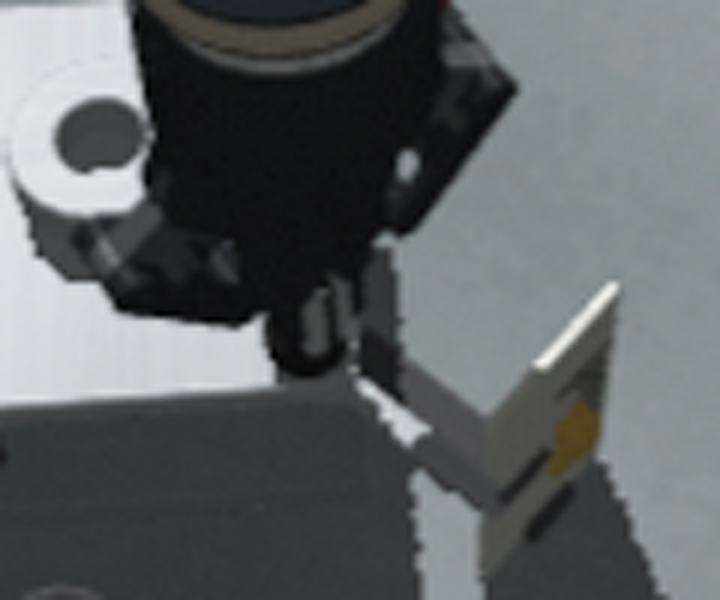

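View pics/w4.png

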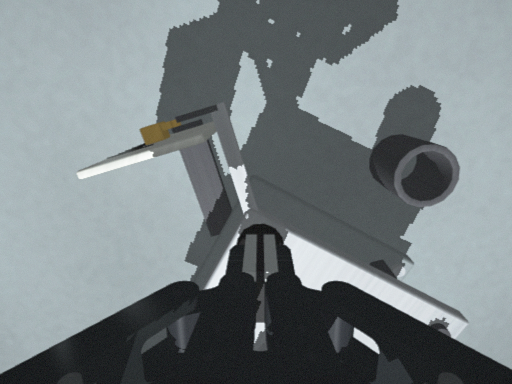

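The fingers are centred over the pad with a gap of about 6 mm. I'll lower slowly onto it.

>>> move_arm --rows '[{"travel":[0,0,-3],"yaw":0},{"travel":[0,0,-3],"yaw":0},{"travel":[0,0,-2],"yaw":0},{"travel":[0,0,-1],"yaw":0},{"travel":[0,0,0],"yaw":0},{"travel":[0,0,0],"yaw":0}]'

```text
time_s: 6.23
position: [522.2, -62.0, 95.7]
tool_rot: [-3.141, -0.001, -1.152]
wrist_force: [1.4, -1.0, 2.0]
gripper_width: -0.1
```

>>> move_arm --rows '[{"travel":[0,0,-1],"yaw":0},{"travel":[0,0,-1],"yaw":0},{"travel":[0,0,-1],"yaw":0},{"travel":[0,0,0],"yaw":0},{"travel":[0,0,0],"yaw":0}]'

```text
time_s: 6.65
position: [522.4, -62.3, 92.8]
tool_rot: [-3.14, -0.002, -1.152]
wrist_force: [2.6, -2.8, 4.2]
gripper_width: -0.0
```

```bash
python3 look.py 5; python3 -c "
from h import *
crop('s5','s5c',190,200,120,100,6);crop('w5','w5c',50,60,200,150,4)"
```

```text
6.75 [-0.695  0.592  0.999  2.059 -0.671  0.854 -2.026] [522.3 -62.2  92.8] [-3.140e+00 -2.000e-03 -1.152e+00] [ 3.01 -2.32  4.81]
```

View pics/s5c.png

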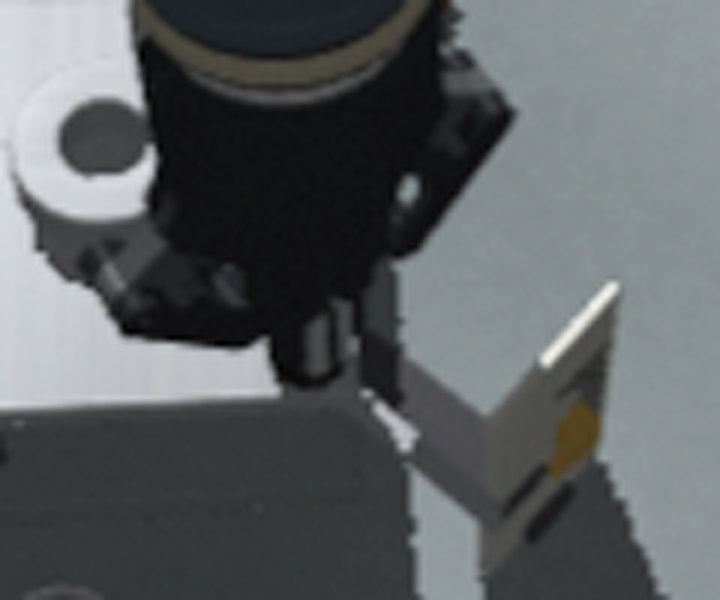

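View pics/w5c.png

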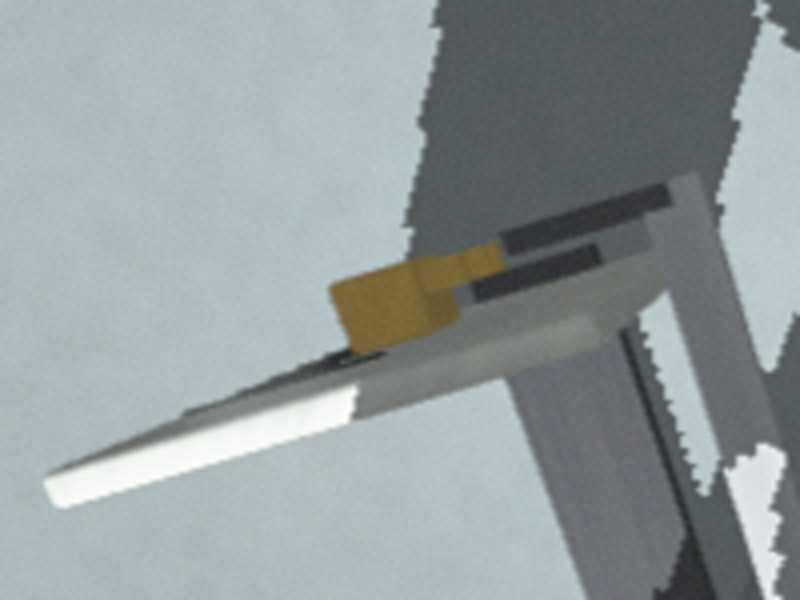

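```bash
python3 -c "
from h import *
crop('w4','w4c',50,60,200,150,4)"
```

```text
(no output)
```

View pics/w4c.png

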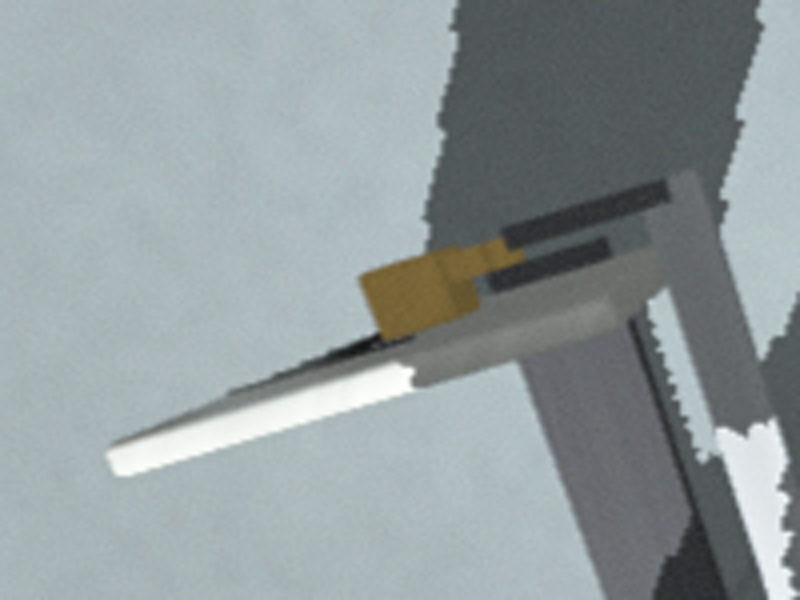

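```bash
cat > tip.py <<'E'
from h import *
import json
from scipy.optimize import least_squares
px=lambda p,x0,y0,k:np.array([x0+(p[0]+.5)/k-.5,y0+(p[1]+.5)/k-.5])
# name: blade tip mid (top face), scale face top-left corner
D={'3':(px((434,170),110,80,5),px((64,370),110,80,5)),
   '4':(px((504,238),50,60,4),px((107,455),50,60,4)),
   '5':(px((505,242),50,60,4),px((45,482),50,60,4))}
dd=np.array([np.cos(np.radians(-50.3)),np.sin(np.radians(-50.3)),0])
def tipw(xy,th):  # visible point 2 mm above tip line
    r=160; rad=r*np.cos(th)-2*np.sin(th)*-1*-1; 
    return np.array([xy[0],xy[1],0])+dd*(r*np.cos(th)-2*np.sin(th)-r)+Z*(80-r*np.sin(th)+2*np.cos(th))
def fit(rest,press):
    names=rest+press
    def res(q):
        xy=q[:2]; A=q[2:4]; o=[]
        for i,n in enumerate(names):
            m=json.load(open(f'w{n}.json')); s=q[4+2*i:6+2*i]  # pixel shift per view
            th=0 if n in rest else q[4+2*len(names)+press.index(n)]
            o+=list(proj('wrist',tipw(xy,th),m)+s-D[n][0]); o+=list(proj('wrist',[A[0],A[1],108],m)+s-D[n][1]); o+=list(s/4)
        return np.array(o)
    q0=np.r_[587,-101,610,-66,np.zeros(2*len(names)),np.full(len(press),.07)]
    s=least_squares(res,q0); q=s.x
    print('tip',q[:2].round(1),'corner',q[2:4].round(1),'shifts',q[4:4+2*len(names)].round(1),'cost',round(s.cost,2))
    for n,t in zip(press,q[4+2*len(names):]): print(n,'theta',round(t,4),'tip z',round(80-160*np.sin(t),1))
if __name__=='__main__': fit(['3','4'],['5']); fit(['4'],['5']); fit(['3'],['5'])
E
python3 tip.py
```

```text
tip [ 586.9 -101.1] corner [614.2 -65.2] shifts [ 0.5  0.3 -0.3  0.1 -0.2 -0.4] cost 0.12
5 theta 0.0639 tip z 69.8
tip [ 587.2 -101.1] corner [614.2 -65.2] shifts [ 0.   0.2 -0.  -0.2] cost 0.0
5 theta 0.067 tip z 69.3
tip [ 586.7 -101.2] corner [614.1 -65.2] shifts [ 0.3  0.3 -0.2 -0.4] cost 0.06
5 theta 0.0588 tip z 70.6
```

The wrist picture puts the tip at z ≈ 69.6 (theta ≈ 0.065), which agrees with the contact geometry. Another 7 mm or so is needed, so I'll go 6 mm and check.

>>> move_arm --rows '[{"travel":[0,0,-1.5],"yaw":0},{"travel":[0,0,-1.5],"yaw":0},{"travel":[0,0,-1.5],"yaw":0},{"travel":[0,0,-1],"yaw":0},{"travel":[0,0,-0.5],"yaw":0},{"travel":[0,0,0],"yaw":0},{"travel":[0,0,0],"yaw":0}]'

```text
time_s: 7.33
position: [522.7, -62.7, 87.2]
tool_rot: [-3.14, -0.003, -1.152]
wrist_force: [3.7, -3.3, 8.6]
gripper_width: 0.0
```

```bash
python3 look.py 6; python3 -c "
from h import *
crop('s6','s6c',190,200,120,100,6);crop('w6','w6c',50,60,200,150,4)"
```

```text
7.4333 [-0.686  0.599  0.989  2.062 -0.682  0.843 -2.017] [522.7 -62.7  87.3] [-3.140e+00 -2.000e-03 -1.152e+00] [ 4.24 -4.02  8.37]
```

View pics/w6c.png

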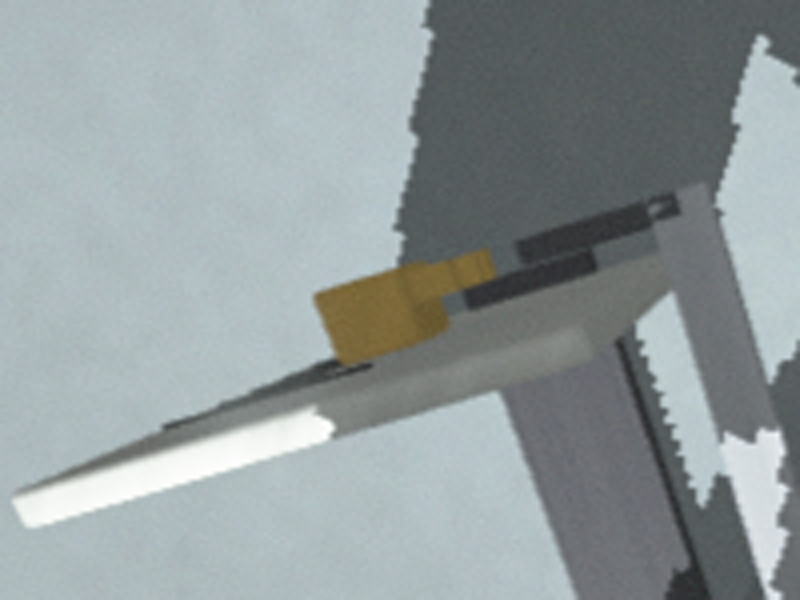

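View pics/s6c.png

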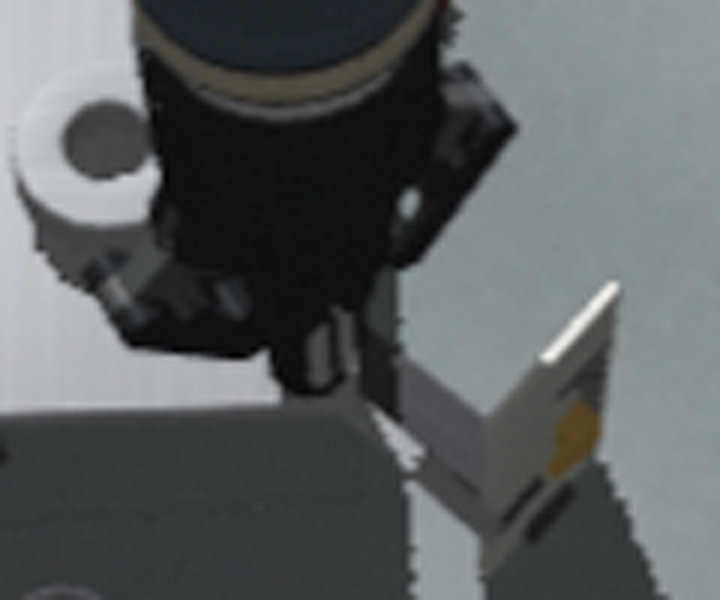

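```bash
cat >> tip.py <<'E'
if __name__=='__main__':
    D['6']=(px((518.5,252),50,60,4),px((13,495),50,60,4))
    print('---');fit(['3','4'],['5','6']); fit(['4'],['5','6'])
    # rider nose end edge triangulation, image shift anchored on scale corner
    N={'3':px((436,181),110,80,5),'4':px((514,249),50,60,4),'5':px((503,255),50,60,4),'6':px((494,264),50,60,4)}
    A=[614.2,-65.2,108]
    ms={n:json.load(open(f'w{n}.json')) for n in N}
    f=lambda q:np.concatenate([proj('wrist',q,ms[n])-N[n]+D[n][1]-proj('wrist',A,ms[n]) for n in N])
    s=least_squares(f,[590,-98,55]); print('nose',s.x.round(1),s.fun.round(1), np.sqrt(np.diag(np.linalg.inv(s.jac.T@s.jac))).round(1))
E
python3 tip.py | sed -n '/---/,$p'
```

```text
---
tip [ 587.1 -101.3] corner [614.3 -65.5] shifts [ 0.6  0.7 -0.2  0.6 -0.1  0.1 -0.4 -0.6] cost 0.43
5 theta 0.0648 tip z 69.6
6 theta 0.1339 tip z 58.6
tip [ 587.3 -101.3] corner [614.3 -65.6] shifts [ 0.1  0.8  0.   0.4 -0.3 -0.5] cost 0.31
5 theta 0.0686 tip z 69.0
6 theta 0.1376 tip z 58.1
nose [590.3 -95.5  53. ] [-0.1  0.6  1.4  0.4 -0.5  0.6 -0.7 -1.3] [ 2.2  2.  11.4]
```

The tip is at about 58.4 and the target is about 54.5. I'll go 2 mm further and hold.

>>> move_arm --rows '[{"travel":[0,0,-1],"yaw":0},{"travel":[0,0,-1],"yaw":0},{"travel":[0,0,0],"yaw":0},{"travel":[0,0,0],"yaw":0},{"travel":[0,0,0],"yaw":0},{"travel":[0,0,0],"yaw":0}]'

```text
time_s: 7.93
position: [522.8, -62.8, 85.4]
tool_rot: [-3.139, -0.003, -1.152]
wrist_force: [3.2, -4.4, 9.8]
gripper_width: -0.0
```

```bash
python3 look.py 7; python3 -c "
from h import *
crop('s7','s7c',190,200,120,100,6);crop('w7','w7c',50,60,200,150,4)"
```

```text
8.0333 [-0.684  0.602  0.986  2.063 -0.685  0.84  -2.015] [522.8 -62.8  85.4] [-3.139e+00 -3.000e-03 -1.152e+00] [ 3.18 -3.06  9.5 ]
```

View pics/w7c.png

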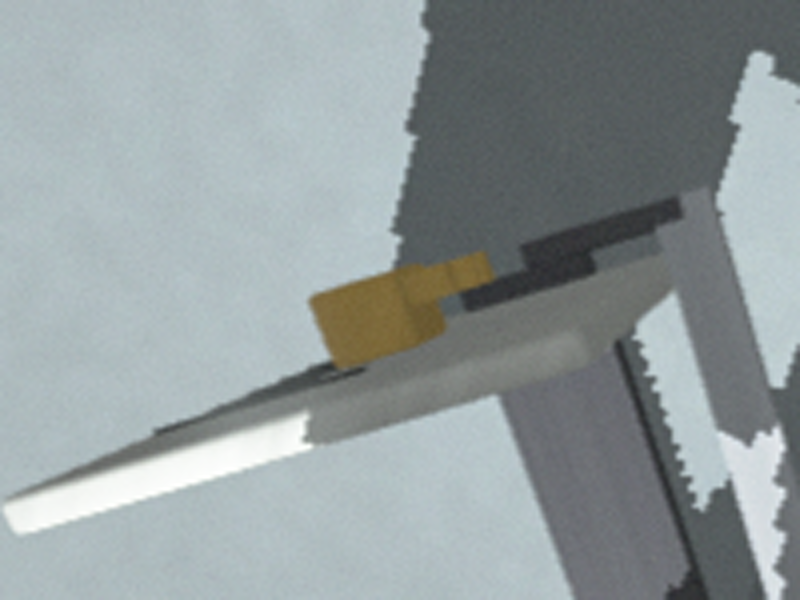

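View pics/s7c.png

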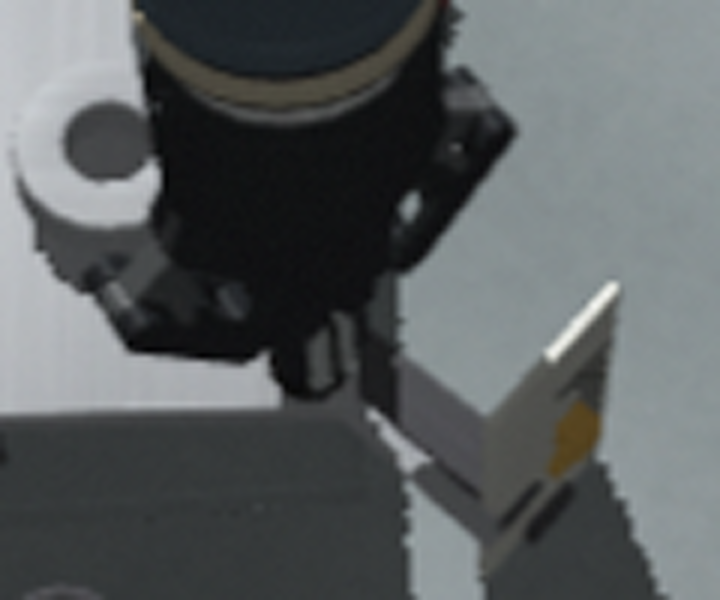

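```bash
cat >> tip.py <<'E'
    D['7']=(px((524.5,254),50,60,4),px((4,505),50,60,4)); print('===')
    fit(['3','4'],['5','6','7']); fit(['4'],['5','7'])
    for n in '67':
        m=json.load(open(f'w{n}.json')); sh=D[n][1]-proj('wrist',[614.2,-65.2,108],m)
        from fit import q as Q
        nn=np.array([np.cos(Q[2]),np.sin(Q[2]),0]); w=np.array([-nn[1],nn[0],0])
        f=lambda u,z,o:np.round((proj('wrist',np.array([Q[0],Q[1],0])+u*w+o*nn+z*Z,m)+sh-[50,60])*4)
        print(n,'rider top corners pred',f(12.3,61.5,0),f(1,61.5,0),f(12.3,61.5,9),f(1,61.5,9),'nose end',f(-8.8,54.5,9),f(-8.8,54.5,4))
E
python3 tip.py | sed -n '/===/,$p'
```

```text
===
tip [ 587.1 -101.3] corner [614.3 -65.5] shifts [ 0.6  0.7 -0.2  0.6 -0.1  0.2 -0.4 -0.6  0.1 -0.4] cost 0.49
5 theta 0.0643 tip z 69.7
6 theta 0.1336 tip z 58.7
7 theta 0.1507 tip z 56.0
tip [ 587.2 -101.3] corner [614.2 -65.3] shifts [-0.   0.5 -0.   0.   0.1 -0.6] cost 0.02
5 theta 0.0667 tip z 69.3
7 theta 0.154 tip z 55.5
6 rider top corners pred [346. 358.] [426. 335.] [320. 292.] [402. 268.] nose end [488. 243.] [500. 280.]
7 rider top corners pred [343. 365.] [424. 342.] [317. 298.] [399. 274.] nose end [486. 249.] [499. 286.]
```

The tip is at about 55.7, and the predicted nose position matches the picture. I'll make a final trim of 0.5 mm and hold for more than a second.

>>> move_arm --rows '[{"travel":[0,0,-0.5],"yaw":0},{"travel":[0,0,0],"yaw":0},{"travel":[0,0,0],"yaw":0},{"travel":[0,0,0],"yaw":0},{"travel":[0,0,0],"yaw":0},{"travel":[0,0,0],"yaw":0},{"travel":[0,0,0],"yaw":0},{"travel":[0,0,0],"yaw":0},{"travel":[0,0,0],"yaw":0},{"travel":[0,0,0],"yaw":0}]'

```text
time_s: 8.87
position: [522.8, -62.8, 85.0]
tool_rot: [-3.139, -0.003, -1.152]
wrist_force: [3.1, -3.5, 9.2]
gripper_width: -0.1
```

>>> move_arm --rows '[{"travel":[0,0,0],"yaw":0},{"travel":[0,0,0],"yaw":0},{"travel":[0,0,0],"yaw":0},{"travel":[0,0,0],"yaw":0},{"travel":[0,0,0],"yaw":0},{"travel":[0,0,0],"yaw":0}]'

```text
time_s: 9.37
position: [522.8, -62.9, 85.0]
tool_rot: [-3.139, -0.003, -1.152]
wrist_force: [3.2, -3.7, 9.4]
gripper_width: -0.3
```

```bash
python3 look.py 8; python3 -c "
from h import *
crop('w8','w8c',50,60,200,150,4)"
```

```text
9.4667 [-0.683  0.602  0.985  2.063 -0.686  0.839 -2.014] [522.8 -62.9  85. ] [-3.139e+00 -3.000e-03 -1.152e+00] [ 3.13 -3.91 10.24]
```

View pics/w8c.png

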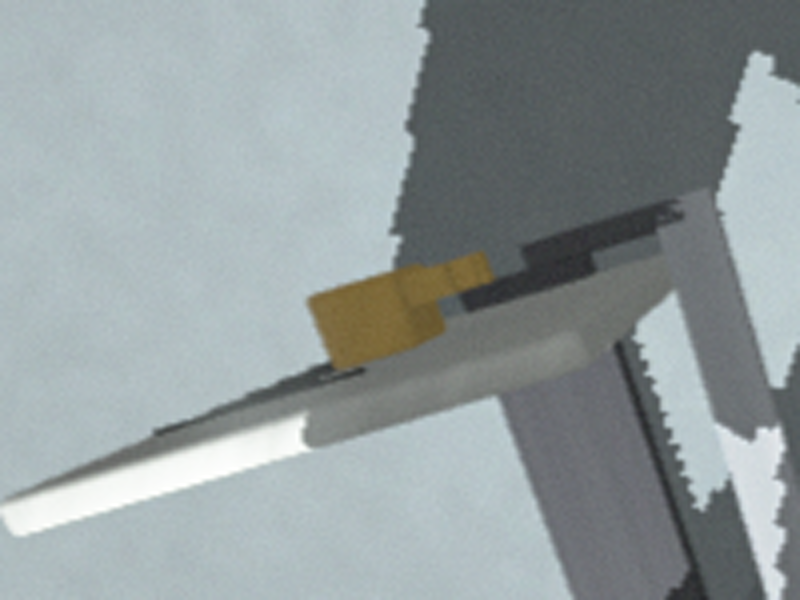

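The tip is now at about 54–55, level with the nose (54.5), and it has been held for more than 1.4 s. I'll release smoothly.

>>> move_arm --rows '[{"travel":[0,0,2],"yaw":0},{"travel":[0,0,2.5],"yaw":0},{"travel":[0,0,2.5],"yaw":0},{"travel":[0,0,2.5],"yaw":0},{"travel":[0,0,2.5],"yaw":0},{"travel":[0,0,3],"yaw":0},{"travel":[0,0,5],"yaw":0},{"travel":[0,0,10],"yaw":0},{"travel":[0,0,15],"yaw":0},{"travel":[0,0,15],"yaw":0}]'

```text
time_s: 10.3
position: [520.3, -61.3, 144.2]
tool_rot: [3.139, 0.002, -1.151]
wrist_force: [-0.2, 0.2, 1.0]
gripper_width: -0.3
```

>>> move_arm --rows '[{"travel":[0,0,30],"yaw":0},{"travel":[0,0,30],"yaw":0},{"travel":[0,0,0],"yaw":0},{"travel":[0,0,0],"yaw":0},{"travel":[0,0,0],"yaw":0},{"travel":[0,0,0],"yaw":0},{"travel":[0,0,0],"yaw":0},{"travel":[0,0,0],"yaw":0}]'

```text
time_s: 10.97
position: [520.8, -61.6, 203.0]
tool_rot: [3.14, 0.001, -1.152]
wrist_force: [0.1, 0.8, 0.1]
gripper_width: -0.5
```

```bash
python3 look.py 9; python3 -c "
from h import *
crop('s9','s9c',160,190,150,110,5)"
```

```text
11.0667 [-0.846  0.456  1.181  1.963 -0.487  1.051 -2.169] [521.1 -61.7 203.3] [ 3.14   0.    -1.152] [-0.18 -0.11 -0.42]
```

View pics/w9.png

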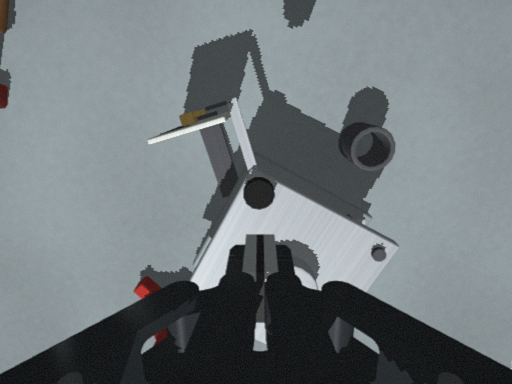

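View pics/s9c.png

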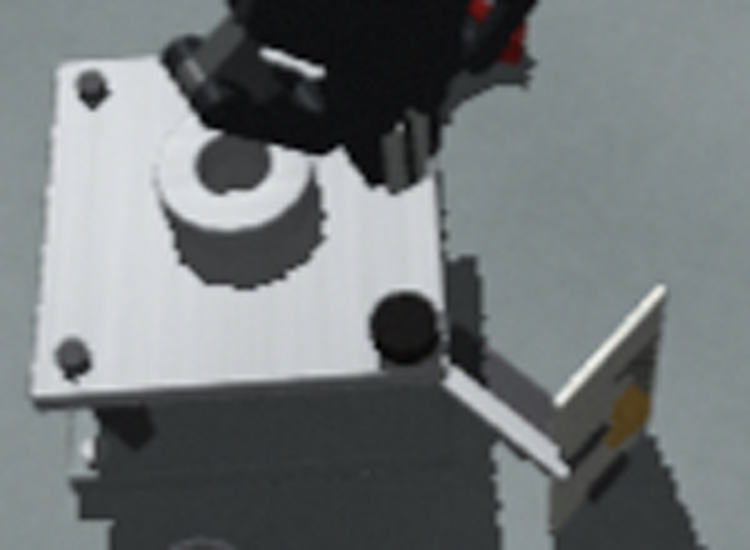

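The side picture matches the starting one: plate level, pad at (404,327) in the crop, pointer, rider and flange unchanged. The arm is clear and the force is about 0. I'm handing in.

```bash
python3 -c "
from h import *
a=cv2.imread('pics/side0.png').astype(int);b=cv2.imread('pics/s9.png').astype(int)
print(abs(a-b)[250:320,160:310].mean())
job.sign_off()"
```

```text
4.172952380952381
the job is handed in; nothing more can be done
```

I pressed the pad with the shut fingertips, held the pointer at the brass rider's nose for over a second, then let go and handed the job in at about 11 s of the 38 s. The system gives no verdict, so what follows rests on my own measurements.

- **Mark height:** the scale graduations put the rider's nose about 54.5 mm above the table, roughly 25.5 mm below the resting pointer. My estimate is good to about 1 mm. A rougher check from several pictures gave 53.0 mm, with a large margin of error.
- **Hold:** the pointer was at about 54–55 mm for about 1.4 s, with 9–10 N of upward force on the fingers. My last full measurement gave 55.5–56.0 mm. I then trimmed 0.5 mm further and judged the final height from that, the pad travel and the force. I never went lower than that, so the pointer stayed far from the 10 mm limit past the mark.
- **Release:** the plate sprang back level. In the side picture the pad, pointer, rider and flange look the same as at the start, and in the wrist picture the pipe and square look undisturbed. That was by eye; I did not re-measure their positions. The wrist force was near 0 and the fingers were about 105 mm above the pad.
- **Disagreements:** one early move was refused because I left out the yaw, and nothing moved. The position readings scattered by up to about 4 mm in the low viewing pose and were steadier once the fingers were on the pad, so I relied on the force and the pictures for the final height.

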